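# Load the grooming tray and hold it level above its tier

### The arm

A 7-joint arm with a two-finger parallel gripper is mounted at the origin on the work surface. World frame = base frame: x ahead of the robot, y to its left, z up, the work surface at z = 0. Lengths are in m, angles in rad, forces in N, time in s.
With the tool pointing down it reaches from about 0.35 to 0.9 m from the base axis. Payload 7.2 kg.
Tool frame: the origin (TCP) lies midway between the tips of the shut fingers; the grasp point (between the pads) lies 19 mm behind it (manip.grasp_offset is the z of the grasp point in the tool frame, in m); z points along the fingers, y is the line along which they close (so a half turn about z gives the same grasp; the last joint's range is limited). The gripper opens to 85 mm and grips with 20 to 120 N. Pads are 22 mm wide; open, the fingers measure 114 mm over their backs; the gripper's body (76 mm by 85 mm) begins 54 mm behind the grasp point. The pads swing forward as they close: fully open they stand 13 mm farther back than shut.
Start: joints at [1.222, 0.411, -0.013, 1.596, 0.006, 1.134, -0.082], TCP at [0.173, -0.601, 0.231] pointing down, gripper open.
Joint ranges: [-2.95, 2.95], [-0.29, 1.99], [-1.47, 1.44], [0.14, 2.54], [-1.03, 4.17], [0.13, 1.85], [-2.86, 2.86]. Speed limits (rad/s): [2.39, 2.39, 3.01, 3.01, 3.14, 3.14, 3.14].

### API

Orientations are given as [roll, pitch, yaw] about the fixed x, y, z axes, in that order (R = Rz(yaw) Ry(pitch) Rx(roll)).
In Python, from bench import sensors, cams, job_done, manip gives the robot as it stands.
- The arm moves only by the shell command python3 -m inch 'ROWS' [OPENING] [FORCE]. ROWS is a JSON object of lists of equal length, an entry for each row: "travel": the shift along the tool's x, y, z in units of 0.15 m (1.0 is 0.15 m), a list of three; "yaw": the turn about the tool's z in units of 90 degrees (1.0 is 90 degrees). A call has 1 to 10 rows; each row shifts and turns the commanded pose from where the row before left it, along the tool's axes as they then stand; what a row does not reach is not made up. A row lasts 1/10 s, in which the tool goes at most 50 mm and 8.59 degrees, less where a joint would pass 70% of its speed; a pose out of reach is approached as far as the arm can. A call with a number of a shift or a turn outside -1 to 1 is refused whole. A call with a gripper value outside its range is refused whole. OPENING is the closure, from -1 (fully open) to 1 (shut), set as the call begins (- or left out, the last holds). The fingers move at their own pace and stop on an object; FORCE is the grip in N (left out, the last holds). Time passes only in rows, so rows that do not move let the fingers close. It gives the time, the measured TCP pose, the force, the opening and the grip force at its end, in the units of the state.
- sensors.observe(): the state, without advancing time (a new reading comes with each control period).
- cams.get_image(name): name is "scene" or "top" or "wrist"; returns a dict with "pixels" (400x640x3 uint8, blue, green, red), "camera_matrix" (3x3 intrinsics, pixels), "extrinsics" (4x4, takes a point from camera to world coordinates). Camera axes: x right, y down, z forward; pixel columns grow to the right and rows downward; lengths in m; the calibration is good to about 2 mm. A picture is of the moment at which its call begins. There is no depth.
- job_done(): hands the job in; it is judged then, once.
The state is a dict: "time_s": time; "q": joint angles; "qd": joint speeds; "joint_efforts": joint torques, N m; "tcp_pos": TCP position; "eef_rot": TCP orientation; "contact_force": force on the tool from outside, world axes, zero at the start; "torque": the same for the moment, N m; "width": finger opening in m; "gripper_force": force on a finger pad.
Only numpy, scipy, OpenCV 4.12 (cv2) and the standard library are available. Lean on these libraries where they do the work, as an engineer would, in place of code of your own. Each camera call takes 0.05 s, during which the arm holds its last target. There are 200 camera calls.

### The job

Pick the green dental brush up from the bench and lay it flat, without tossing it, in the empty front compartment of the upper grey tray, on the robot's side of the carrying bar, and let it go while the tray still sits on the tiers. Then take the tray by its carrying bar and lift it straight up about 10 cm, keeping it level so that the comb and the dental brush stay in their compartments, hold it still over the tiers for three seconds, and finish while still holding it up in the air. Leave the slicker brush, the mug, the shampoo bottle and the jar where they are.

Things in the scene. Friction and masses are not known exactly. Their poses are not given: they have to be found in the camera images.
- dental_brush: loose green plastic dental brush, 150 mm long, about 22 g, lying flat on the bench left or right of the tiers at varying yaw; handle 14 mm wide, 12 mm thick, x -75 to +30 mm; thinner neck (8 mm), then a head with white bristles (top at 17.5 mm) at the +x end. Origin: mid-length, on the underside; x to the head, z up
- tray: loose grey upper tray, about 0.4 kg, 250 mm (x) by 260 mm (y), walls 35 mm high, walls and floor 4 mm thick; rests on the tiers' posts with 4 mm of play inside corner lips 8 mm high. A rib (4 mm thick, top at z = 26 mm) along y at x = 0 parts it into front and rear compartments; the carrying bar is above the rib. Origin: centre of the underside; x away from the robot, z up
- front_compartment (a point): middle of the floor of the tray's front compartment (robot's side, empty at first), at x = -62, z = 4 mm in the tray; the compartment is 119 mm (x) by 252 mm (y) and the rib and outer wall beside it rise 22 and 31 mm above this floor. Same axes as the tray
- tray_bar (a point): centre of the tray's carrying bar: dark grey, straight, along the tray's y, 14 mm wide (x), 16 mm high, 150 mm long, on uprights (10 mm long in y) at y = -70 and +70 mm; this point is 66 mm above the tray's underside, the bar's top 74 mm. Same axes as the tray. Grip it firmly across its width, in the middle
- seat (a point): the place on top of the four corner posts of the tiers where the middle of the upper tray's underside sits, 120 mm above the bench; axes as the tiers
- tiers: fixed dark grey lower tier of the stacking trays: an open tray 262 mm (x) by 272 mm (y), 45 mm high, with four corner posts 120 mm high that carry the upper tray. Origin: centre of the underside on the bench; x points away from the robot
- comb: loose chrome comb, 190 mm long (x), 32 mm wide, 5 mm thick, about 85 g, lying flat in the rear compartment of the upper tray, roughly along the tray's y. Origin: centre of the underside
- slicker: loose purple slicker brush lying on the lower tier beneath the upper tray, about 160 mm long, 95 mm wide, 27 mm high; leave alone
- mug: loose blue ceramic mug, 80 mm across, 92 mm high, on the bench, on the other side from the dental brush; leave alone. Origin: centre of the underside
- shampoo: loose white bottle, 64 mm across, 180 mm high, standing far to the right; leave alone
- treat_jar: loose amber jar, 84 mm across, 110 mm high, standing far to the left; leave alone
Not all that is in view belongs to the job. What is meant by the comb is not brown, and is the larger of those in its own colour.

How it is judged:
By the outcome, as a careful person would: the job done as asked, in the order asked, and still so for the second after the job is handed in, while the arm keeps its last pose, push and grip.
It also fails if it takes over 64 s, if anything falls off the work surface, if the arm or the gripper's body presses on something with over 40 N, if the wrist force passes 120 N, or if a joint passes its speed limit or range.

## Working session

There is one attempt and no reset: what is moved stays moved. The work goes in short steps, Python scripts to look and compute and a shell command to move; the robot and the scene stay as the last step left them, time stands still between calls to the robot, and variables do not carry over. Pictures are saved under pics/ and viewed, at most 10 in all, crops included, and the job is handed in when it is done.

```bash
mkdir -p pics; ls; python3 - <<'E'
from bench import sensors,cams,manip
import cv2,numpy as np
print(sensors.observe(), manip.grasp_offset)
for n in("scene","top"):
    d=cams.get_image(n); cv2.imwrite(f"pics/{n}0.png",d["pixels"]); np.savez(f"pics/{n}0.npz",**d)
    print(n,d["camera_matrix"].round(1).tolist(),d["extrinsics"].round(3).tolist())
E
```

```text
pics
{'time_s': 0.0, 'q': array([ 1.22181769,  0.41187959, -0.01271053,  1.59704565,  0.00560391,
        1.13430353, -0.08216918]), 'qd': array([ 2.19418208e-03, -1.50889010e-03,  7.29582505e-04,  6.70062413e-05,
        1.61969653e-05, -5.08112598e-04, -1.89799213e-03]), 'joint_efforts': array([-1.40138750e-04, -6.00634933e+01,  6.82072174e-01, -2.99406570e+01,
        1.38057052e-02,  1.07348597e-02,  4.25980215e-05]), 'tcp_pos': array([ 0.17301002, -0.60005971,  0.23046508]), 'eef_rot': array([-3.13999652e+00,  1.17764135e-04,  2.80834483e-01]), 'contact_force': array([-0.27524805,  0.77926618, -0.4724494 ]), 'torque': array([-0.02013156, -0.03141492, -0.03127704]), 'gripper_force': 0.0, 'width': 0.08549790248355843} -0.0187
scene [[365.3, 0.0, 314.7], [0.0, 365.3, 199.0], [0.0, 0.0, 1.0]] [[-0.124, 0.64, -0.758, 1.266], [0.992, 0.098, -0.079, 0.076], [0.024, -0.762, -0.647, 0.761], [0.0, 0.0, 0.0, 1.0]]
top [[389.1, 0.0, 319.3], [0.0, 389.1, 200.8], [0.0, 0.0, 1.0]] [[0.019, -0.985, 0.173, 0.31], [-1.0, -0.015, 0.025, -0.017], [-0.022, -0.173, -0.985, 1.404], [0.0, 0.0, 0.0, 1.0]]
```

View pics/scene0.png

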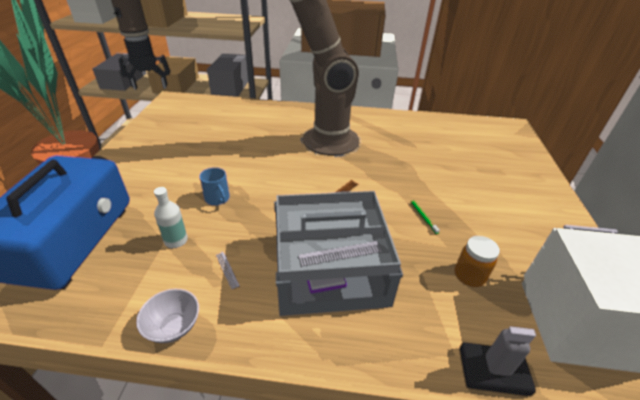

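View pics/top0.png

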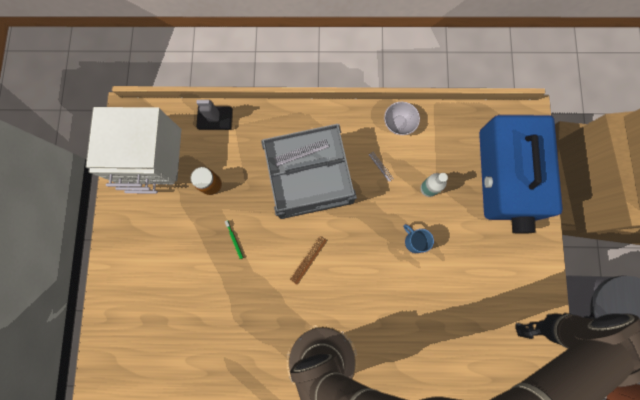

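The brush is the only green object: top (234,240), scene (424,216). There are three combs. The brown one is at top (309,260), a small chrome one lies on the bench at top (381,166), and a larger chrome one is in the tray's rear compartment at top (303,153). The one in the tray fits, being chrome and the larger of the two chrome ones. I'll confirm this in an enlarged crop.

```bash
cat > h.py <<'E'
import numpy as np,cv2
from bench import sensors,cams,manip
def ray(d,uv,z):
    uv=np.atleast_2d(np.float64(uv)); T=d["extrinsics"]
    r=np.c_[uv,np.ones(len(uv))]@np.linalg.inv(d["camera_matrix"]).T@T[:3,:3].T
    return T[:3,3]+r*((z-T[2,3])/r[:,2])[:,None]
def green(d):
    h=cv2.cvtColor(d["pixels"],cv2.COLOR_BGR2HSV)
    return cv2.inRange(h,(45,110,50),(80,255,255))
def biggest(m):
    c,_=cv2.findContours(m,0,1); return max(c,key=cv2.contourArea)
E
python3 - <<'E'
from h import *
for n in("top","scene"):
    d=dict(np.load(f"pics/{n}0.npz")); m=green(d)
    if n=="scene": m[:,:300]=0
    ys,xs=np.nonzero(m) if n=="top" else np.nonzero(m)
    c=biggest(m)[:,0]; P=ray(d,c,0.008)[:,:2]
    ctr,(w,h),a=cv2.minAreaRect(P.astype(np.float32)*1000)
    v,=[cv2.fitLine(P.astype(np.float32),2,0,.01,.01).ravel()]
    t=(P-v[2:])@v[:2]
    print(n,c.min(0),c.max(0),"rect mm",ctr,w,h,"dir",v[:2],np.degrees(np.arctan2(v[1],v[0])),"ends",v[2:]+v[:2]*t.min(),v[2:]+v[:2]*t.max())
d=dict(np.load("pics/top0.npz"))["pixels"]
a=cv2.resize(d[115:225,205:405],None,fx=4,fy=4,interpolation=cv2.INTER_CUBIC)
cv2.imwrite("pics/crop1.png",a)
E
```

```text
top [228 227] [242 258] rect mm (399.7364807128906, 319.2064514160156) 122.34913635253906 13.854043006896973 dir [0.90299475 0.4296516 ] 25.44545 ends [0.34435591 0.29323092] [0.45484746 0.34580361]
scene [411 201] [431 227] rect mm (400.7430419921875, 317.6011962890625) 121.30520629882812 16.344955444335938 dir [0.9156536 0.4019683] 23.701284 ends [0.34533973 0.29290173] [0.45652332 0.34171089]
```

View pics/crop1.png

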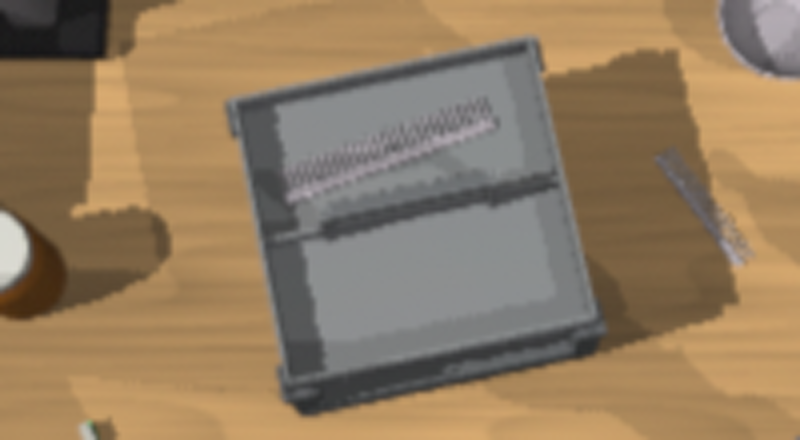

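The crop confirms it. The large chrome comb lies in the rear compartment (crop 285–495, 95–200), and the smaller chrome one is on the bench (crop 700,205). Rim corners in the crop are about (235,103), (535,42), (600,325) and (285,378). The bar top runs from about (325,228) to (495,190).

```bash
cat >> h.py <<'E'
from scipy.spatial.transform import Rotation as Ro
def plan(p,yaw=None,step=.04,dyaw=8.0):
    s=sensors.observe(); R=Ro.from_euler("xyz",s["eef_rot"]).as_matrix()
    d=R.T@(np.float64(p)-s["tcp_pos"]); n=max(1,int(np.ceil(np.linalg.norm(d)/step)))
    print("at",s["tcp_pos"].round(4),s["eef_rot"].round(4),"t",round(s["time_s"],2),"w",round(s["width"],4),"rows",n,"units/row",(d/.15/n).round(4),"total",(d/.15).round(4))
    if yaw is not None:
        t=-(np.degrees(yaw-s["eef_rot"][2])+90)%180-90   # tool z is down; half turn is the same
        n=max(1,int(np.ceil(abs(t)/dyaw))); print("yaw deg (tool)",t,"rows",n,"units/row",t/90/n)
E
python3 - <<'E'
from h import *
d=dict(np.load("pics/top0.npz"))
f=lambda a:np.float64(a)/4+[205,115]-.375
C=ray(d,f([(235,103),(535,42),(600,325),(285,378)]),.155)
print("corners",C.round(4).tolist(),"centre",C.mean(0)); 
for i in range(4):
    e=C[(i+1)%4]-C[i]; print("side",np.linalg.norm(e),np.degrees(np.arctan2(e[1],e[0])))
B=ray(d,f([(325,228),(495,190)]),.190); e=B[0]-B[1]; print("bar",B.round(4).tolist(),B.mean(0),np.linalg.norm(e),np.degrees(np.arctan2(e[1],e[0])))
print("jar",ray(d,[204,178],.11),"mug",ray(d,[419,240],.09),"brown",ray(d,[[292,281],[324,238]],.005))
plan([.42,-.3,.30]); 
E
```

```text
corners [[0.7333, 0.2066, 0.155], [0.7899, -0.0449, 0.155], [0.5478, -0.1004, 0.155], [0.5001, 0.1554, 0.155]] centre [0.64276688 0.05417043 0.155     ]
side 0.25780774286151215 -77.31637935670855
side 0.24835232898125645 -167.08238257001375
side 0.2602945937978345 100.56690623425158
side 0.23873972854791872 12.372835779733975
bar [[0.6173, 0.123, 0.19], [0.6507, -0.0132, 0.19]] [0.6339913  0.05489168 0.19      ] 0.1402975552926461 103.7545536539118
jar [[0.61121266 0.41350852 0.11      ]] mug [[ 0.41283909 -0.32067607  0.09      ]] brown [[ 0.26720893  0.10921781  0.005     ]
 [ 0.42073525 -0.00116773  0.005     ]]
at [ 0.173  -0.6001  0.2305] [-3.1401e+00  1.0000e-04  2.8080e-01] t 0.1 w 0.0854 rows 10 units/row [ 0.2136 -0.1467 -0.0461] total [ 2.1363 -1.4667 -0.4612]
```

```bash
python3 -m inch '{"travel":[[0.21,-0.15,-0.05],[0.21,-0.15,-0.05],[0.21,-0.15,-0.05],[0.21,-0.15,-0.05],[0.21,-0.15,-0.05],[0.21,-0.15,-0.05],[0.21,-0.15,-0.05],[0.21,-0.15,-0.05],[0.21,-0.15,-0.05],[0.21,-0.15,-0.05]],"yaw":[0,0,0,0,0,0,0,0,0,0]}' -1; python3 -c "
from h import *
plan([.46,0,.30]);plan([.404,.32,.20],np.radians(24.7))"
```

```text
time_s: 1.1
tcp_pos: [0.4141, -0.2956, 0.3064]
eef_rot: [-3.141, 0.0, 0.281]
contact_force: [0.9, -0.4, 0.2]
width: 0.0856
gripper_force: 0.0
at [ 0.4141 -0.2956  0.3064] [-3.1414e+00  3.0000e-04  2.8070e-01] t 1.1 w 0.0856 rows 8 units/row [ 0.105  -0.2261  0.0054] total [ 0.8403 -1.8085  0.0428]
at [ 0.4141 -0.2956  0.3064] [-3.1414e+00  3.0000e-04  2.8070e-01] t 1.1 w 0.0856 rows 16 units/row [ 0.0671 -0.2476  0.0444] total [ 1.0728 -3.9617  0.7098]
yaw deg (tool) -8.615680621047858 rows 2 units/row -0.047864892339154766
```

```bash
python3 -m inch '{"travel":[[0.1,-0.22,0],[0.1,-0.22,0],[0.1,-0.22,0],[0.1,-0.22,0],[0.1,-0.22,0],[0.1,-0.22,0],[0.1,-0.22,0],[0.1,-0.22,0]],"yaw":[0,0,0,0,0,0,0,0]}'; python3 -m inch '{"travel":[[0.03,-0.24,0.02],[0.03,-0.24,0.02],[0.03,-0.24,0.08],[0.03,-0.24,0.08],[0.03,-0.24,0.08],[0.03,-0.24,0.08],[0.03,-0.24,0.08],[0.03,-0.24,0.08],[0.03,-0.24,0.08],[0,0,0]],"yaw":[0,0,0,0,0,0,0,-0.05,-0.05,0]}' ; python3 -m inch '{"travel":[[0,0,0],[0,0,0],[0,0,0]],"yaw":[0,0,0]}' 0.1;  python3 - <<'E'
from h import *
d=cams.get_image("wrist"); cv2.imwrite("pics/w1.png",d["pixels"])
c=biggest(green(d))[:,0]; P=ray(d,c,.006)[:,:2]; v=cv2.fitLine(P.astype(np.float32),2,0,.01,.01).ravel(); t=(P-v[2:])@v[:2]
print("px",c.min(0),c.max(0),np.degrees(np.arctan2(v[1],v[0])),"ends",v[2:]+v[:2]*t.min(),v[2:]+v[:2]*t.max(),np.ptp(t))
print("rect",cv2.minAreaRect((P*1000).astype(np.float32)))
plan([.404,.32,.1],np.radians(24.7))
E
```

```text
time_s: 1.9
tcp_pos: [0.4554, -0.0087, 0.3061]
eef_rot: [3.141, 0.0, 0.281]
contact_force: [0.8, -0.7, -0.6]
width: 0.0852
gripper_force: 0.0
time_s: 2.9
tcp_pos: [0.3989, 0.3161, 0.2148]
eef_rot: [-3.139, 0.002, 0.447]
contact_force: [-0.6, 0.3, 0.5]
width: 0.0852
gripper_force: 0.0
time_s: 3.2
tcp_pos: [0.4027, 0.3106, 0.2166]
eef_rot: [3.141, -0.001, 0.435]
contact_force: [-0.3, 0.1, 0.2]
width: 0.044
gripper_force: 0.0
px [307 115] [319 223] 25.010847 ends [0.34313502 0.29221519] [0.45520854 0.34450176] 0.1236703698360318
rect ((399.05731201171875, 318.60577392578125), (123.67450714111328, 13.538058280944824), 24.883142471313477)
at [0.4027 0.3107 0.2166] [ 3.1409e+00 -6.0000e-04  4.3540e-01] t 3.25 w 0.0388 rows 3 units/row [ 0.0112 -0.0177  0.2591] total [ 0.0335 -0.0531  0.7772]
yaw deg (tool) 0.24658225365848807 rows 1 units/row 0.002739802818427645
```

View pics/w1.png

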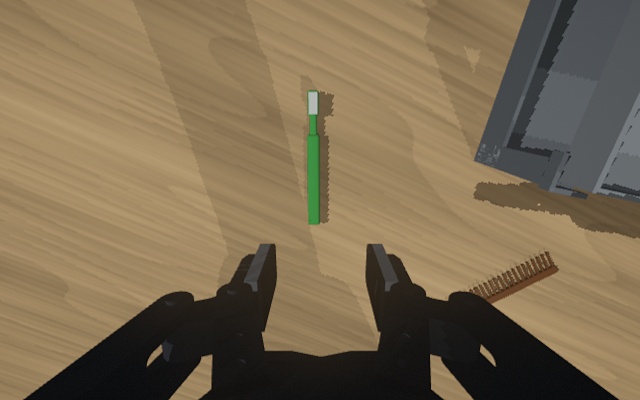

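The wrist view shows the brush at (313,90–223), with its white head away from the robot. The tail is at (0.343,0.292) and the yaw is 24.9°, which agrees with the other views.

```bash
python3 -m inch '{"travel":[[0.03,-0.055,0.2],[0,0,0.2],[0,0,0.2],[0,0,0.2],[0,0,0.15],[0,0,0.15],[0,0,0],[0,0,0]],"yaw":[0,0,0,0,0,0,0,0]}' 0.1; python3 -c "
from h import *
plan([.4023,.3198,.004],np.radians(24.9))"
```

```text
time_s: 4.05
tcp_pos: [0.4029, 0.3209, 0.0518]
eef_rot: [3.141, 0.0, 0.437]
contact_force: [0.2, 0.8, 0.4]
width: 0.0386
gripper_force: 0.0
at [0.4029 0.3209 0.0518] [3.1415e+00 1.0000e-04 4.3700e-01] t 4.05 w 0.0386 rows 2 units/row [-0.0034  0.0026  0.1593] total [-0.0067  0.0052  0.3186]
yaw deg (tool) 0.13917887036866716 rows 1 units/row 0.0015464318929851906
```

```bash
python3 -m inch '{"travel":[[-0.007,0.005,0.1],[0,0,0.1],[0,0,0.06],[0,0,0.05],[0,0,0],[0,0,0]],"yaw":[0,0,0,0,0,0]}'; python3 -m inch '{"travel":[[0,0,0],[0,0,0],[0,0,0],[0,0,0],[0,0,0],[0,0,0]],"yaw":[0,0,0,0,0,0]}' 1 40; python3 -m inch '{"travel":[[0,0,-0.1],[0,0,-0.2],[0,0,-0.2],[0,0,-0.25],[0,0,-0.25],[0,0,-0.25],[0,0,-0.25],[0,0,0],[0,0,0]],"yaw":[0,0,0,0,0,0,0,0,0]}'
```

```text
time_s: 4.65
tcp_pos: [0.4018, 0.3203, 0.0047]
eef_rot: [-3.142, 0.0, 0.438]
contact_force: [0.5, 0.6, -0.0]
width: 0.0389
gripper_force: 0.0
time_s: 5.25
tcp_pos: [0.4022, 0.3204, 0.0053]
eef_rot: [-3.142, -0.001, 0.438]
contact_force: [-0.7, -1.2, 5.9]
width: 0.0122
gripper_force: 40.5
time_s: 6.15
tcp_pos: [0.402, 0.3201, 0.231]
eef_rot: [3.141, -0.002, 0.438]
contact_force: [0.8, -1.1, -1.3]
width: 0.0123
gripper_force: 39.7
```

```bash
python3 -m inch '{"travel":[[0,0,-0.1],[0,0,-0.2],[0,0,-0.2],[0,0,0],[0,0,0],[0,0,0],[0,0,0],[0,0,0],[0,0,0],[0,0,0]],"yaw":[0,0,0,-0.06,-0.08,-0.08,-0.08,-0.08,-0.08,-0.08]}';  python3 -m inch '{"travel":[[0,0,0],[0,0,0],[0,0,0],[0,0,0],[0,0,0],[0,0,0]],"yaw":[-0.08,-0.08,-0.08,-0.08,0,0]}'; python3 - <<'E'
from h import *
for n in("wrist","top"):
    d=cams.get_image(n); cv2.imwrite(f"pics/{n}2.png",d["pixels"]); np.savez(f"pics/{n}2.npz",**d)
print(sensors.observe()["q"].round(2))
plan([.578,.028,.32],np.radians(102.7))
E
```

```text
time_s: 7.15
tcp_pos: [0.4012, 0.3195, 0.3033]
eef_rot: [-3.14, 0.002, 1.292]
contact_force: [0.7, 0.1, -0.3]
width: 0.0127
gripper_force: 39.7
time_s: 7.75
tcp_pos: [0.4016, 0.3196, 0.3038]
eef_rot: [-3.14, 0.0, 1.785]
contact_force: [0.4, -0.1, -0.6]
width: 0.0126
gripper_force: 39.7
[ 0.06  0.31 -1.03  1.71  0.28  1.28 -0.81]
at [0.4017 0.3199 0.3043] [-3.1407e+00  3.0000e-04  1.7861e+00] t 7.85 w 0.0126 rows 9 units/row [-0.2391  0.0814 -0.0116] total [-2.1522  0.7323 -0.1047]
yaw deg (tool) -0.36603827054310045 rows 1 units/row -0.004067091894923339
```

View pics/wrist2.png

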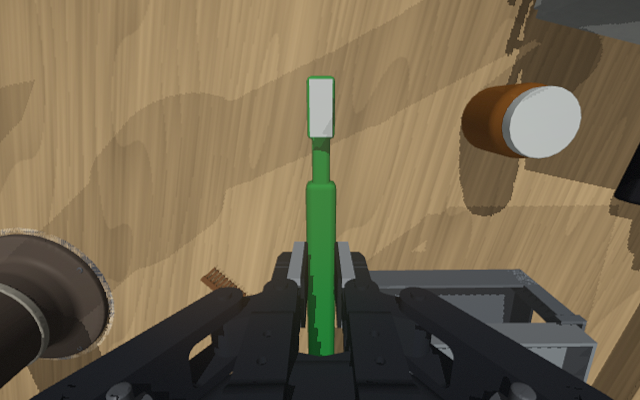

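The brush is held flat with its bristles up, at (321,80–350), in line with the tool x axis. Before the descent I'll refine the tray position in an enlarged scene view.

```bash
python3 - <<'E'
import cv2
a=cv2.imread("pics/scene0.png")[185:315,265:405]; b=cv2.resize(a,None,fx=4.6,fy=4.6,interpolation=cv2.INTER_CUBIC)
cv2.imwrite("pics/crop2.png",b); print(b.shape)
E
```

```text
(598, 644, 3)
```

View pics/crop2.png

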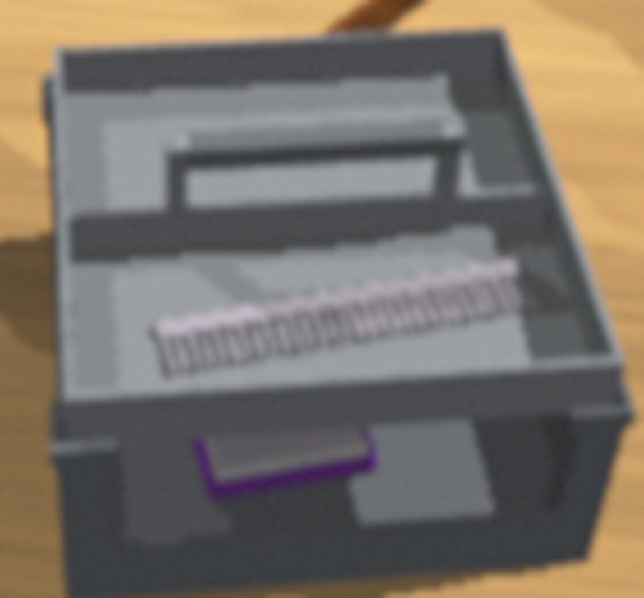

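Scene crop: the rim corners are at (57,50), (503,31), (622,362) and (65,402). The top face of the bar runs from (172,143) to (460,130).

```bash
python3 - <<'E'
from h import *
d=dict(np.load("pics/scene0.npz")); f=lambda a:(np.float64(a)+.5)/4.6+[265,185]-.5
C=ray(d,f([(57,50),(503,31),(622,362),(65,402)]),.155)
print(C.round(4).tolist(),C.mean(0))
for i in range(4):
    e=C[(i+1)%4]-C[i]; print("side",np.linalg.norm(e).round(4),np.degrees(np.arctan2(e[1],e[0])).round(1))
B=ray(d,f([(172,143),(460,130)]),.194); e=B[1]-B[0]; print("bar",B.round(4).tolist(),B.mean(0),np.linalg.norm(e),np.degrees(np.arctan2(e[1],e[0])))
# dark bar in the top view: rectangle of dark pixels, the upper face at z=.194
t=dict(np.load("pics/top0.npz")); g=cv2.cvtColor(t["pixels"],6)[155:180,280:335]
print(g[::2,::3])
E
```

```text
[[0.556, -0.0964, 0.155], [0.5004, 0.1529, 0.155], [0.7384, 0.2081, 0.155], [0.7981, -0.043, 0.155]] [0.64822015 0.05541902 0.155     ]
side 0.2554 102.6
side 0.2444 13.1
side 0.2581 -76.6
side 0.2479 -167.6
bar [[0.6635, -0.0148, 0.194], [0.6325, 0.1265, 0.194]] [0.64798042 0.05586379 0.194     ] 0.14468424308212588 102.36529522094303
[[132 137 114 118 114 120 138 148 135 117 124 125 124 126 141 141 141 141
  140]
 [134 117 129 118 139 152 145 133 125 135 140 139 126 123 126 128 135 137
  131]
 [110 124 123 144 154 128 130 140 140 141 139 133 127 106 112 113 125 122
  115]
 [131 148 148 124 132 141 141 140 123 125 113 114 112 113 112  95  94  78
   82]
 [153 136 129 139 140 128 125 114 113 112 112 111  91  86  71  75  69  71
   72]
 [117 138 136 123 117 113 113 112 114  91  78  73  78  75  77  86  71  89
  124]
 [125 127 127 113 112 109  87  77  78  77  75  76  86 120 132 140 126 140
  141]
 [123 126 115  87  75  80  74  74  76  85 124 134 139 141 141 141 141 141
  141]
 [123 124  68  74  74  72  81 120 134 140 142 141 141 141 141 141 141 140
  140]
 [114 102  70  77  89 124 139 142 142 142 142 141 141 141 141 142 142 141
  142]
 [108 129 123 129 141 141 142 142 142 142 142 141 141 142 142 141 142 142
  142]
 [107 142 142 142 142 141 142 142 142 142 142 142 141 141 142 142 142 142
  142]
 [ 96 142 142 142 142 142 142 142 142 141 142 142 142 142 142 142 142 142
  142]]
```

```bash
python3 -m inch '{"travel":[[-0.1,0.04,-0.02],[-0.2,0.07,0],[-0.23,0.08,0],[-0.23,0.08,0],[-0.23,0.08,0],[-0.23,0.08,0],[-0.23,0.08,0],[-0.23,0.08,0],[-0.23,0.08,0],[-0.15,0.05,0]],"yaw":[0,0,0,0,0,0,0,0,0,0]}'; python3 -m inch '{"travel":[[-0.1,0.05,0],[0,0,0.0],[0,0,0]],"yaw":[-0.004,0,0]}'; python3 - <<'E'
from h import *
plan([.581,.030,.22],np.radians(102.6))
for n in("top","wrist"):
    d=cams.get_image(n); cv2.imwrite(f"pics/{n}3.png",d["pixels"])
E
```

```text
time_s: 8.85
tcp_pos: [0.5753, 0.0387, 0.3073]
eef_rot: [-3.141, 0.001, 1.784]
contact_force: [0.5, -0.5, -0.5]
width: 0.0126
gripper_force: 39.7
time_s: 9.15
tcp_pos: [0.5842, 0.0302, 0.3077]
eef_rot: [-3.141, -0.001, 1.796]
contact_force: [-0.6, 1.1, 0.0]
width: 0.0124
gripper_force: 39.7
at [0.5842 0.0302 0.3077] [-3.1412e+00 -1.1000e-03  1.7958e+00] t 9.15 w 0.0124 rows 3 units/row [ 0.001  -0.007   0.1948] total [ 0.0029 -0.021   0.5845]
yaw deg (tool) 0.2889822381703766 rows 1 units/row 0.003210913757448629
```

```bash
python3 -m inch '{"travel":[[0,-0.02,0.1],[0,0,0.2],[0,0,0.2],[0,0,0.2],[0,0,0.15],[0,0,0.1],[0,0,0.05],[0,0,0],[0,0,0]],"yaw":[0,0,0,0,0,0,0,0,0]}'; python3 - <<'E'
from h import *
plan([.581,.030,.131])
d=cams.get_image("wrist"); t=cams.get_image("scene")
cv2.imwrite("pics/ws4.png",np.hstack([cv2.resize(d["pixels"],(480,300)),cv2.resize(t["pixels"][180:320,250:420],(310,300))]))
E
```

```text
time_s: 10.15
tcp_pos: [0.5824, 0.0286, 0.1588]
eef_rot: [3.14, 0.0, 1.795]
contact_force: [-0.8, 0.7, 0.1]
width: 0.0123
gripper_force: 39.7
at [0.5824 0.0286 0.1588] [3.1402e+00 2.0000e-04 1.7954e+00] t 10.15 w 0.0123 rows 1 units/row [ 0.0114 -0.007   0.1854] total [ 0.0114 -0.007   0.1854]
```

View pics/ws4.png

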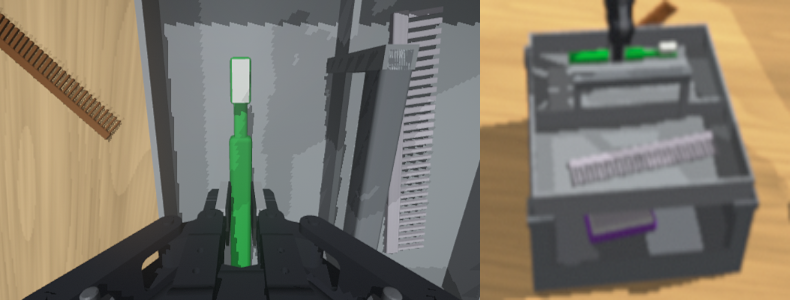

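The brush is over the front compartment and aligned with it, at (240,60–265), clear of the bar at (380,60–250) and the wall at (150,100).

```bash
python3 -m inch '{"travel":[[0,0,0.05],[0,0,0.05],[0,0,0.04],[0,0,0.03],[0,0,0.01],[0,0,0],[0,0,0]],"yaw":[0,0,0,0,0,0,0]}'; python3 -m inch '{"travel":[[0,0,0],[0,0,0],[0,0,0],[0,0,0],[0,0,0]],"yaw":[0,0,0,0,0]}' 0.3
```

```text
time_s: 10.95
tcp_pos: [0.5819, 0.0282, 0.1309]
eef_rot: [3.141, -0.0, 1.795]
contact_force: [0.0, 0.4, -0.8]
width: 0.0125
gripper_force: 39.7
time_s: 11.45
tcp_pos: [0.5818, 0.028, 0.1308]
eef_rot: [3.142, 0.0, 1.795]
contact_force: [0.4, 0.7, 0.1]
width: 0.0299
gripper_force: 0.0
```

```bash
python3 -m inch '{"travel":[[0,0,-0.05],[0,0,-0.1],[0,0,-0.2],[0,0,-0.25],[0,0,-0.25],[0,0,-0.25],[-0.2,-0.1,-0.1],[-0.25,-0.12,0],[-0.25,-0.12,0],[0,0,0]],"yaw":[0,0,0,0,0,0,0,0,0,0]}';  python3 -m inch '{"travel":[[0,0,0],[0,0,0],[0,0,0]],"yaw":[0,0,0]}' 0.05; python3 - <<'E'
from h import *
plan([.64,-.1,.35])
d=cams.get_image("wrist"); cv2.imwrite("pics/w5.png",d["pixels"]); np.savez("pics/w5.npz",**d)
E
```

```text
time_s: 12.45
tcp_pos: [0.5545, -0.0927, 0.3117]
eef_rot: [-3.141, 0.004, 1.786]
contact_force: [-0.6, 0.1, -0.6]
width: 0.03
gripper_force: 0.0
time_s: 12.75
tcp_pos: [0.5557, -0.0839, 0.3113]
eef_rot: [3.141, -0.0, 1.798]
contact_force: [0.5, 0.5, 0.2]
width: 0.0405
gripper_force: 0.0
at [ 0.5557 -0.0839  0.3113] [ 3.1409e+00 -3.0000e-04  1.7976e+00] t 12.75 w 0.0405 rows 3 units/row [-0.077   0.1746 -0.0859] total [-0.2311  0.5239 -0.2576]
```

View pics/w5.png

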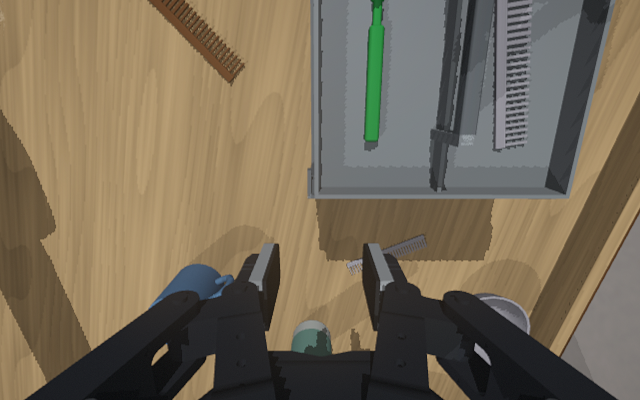

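The brush is lying flat in the front compartment at (373,0–145). The near tray corners are at (315,197) and (570,197), and the near end of the bar top is at about (469,137).

```bash
python3 - <<'E'
from h import *
d=dict(np.load("pics/w5.npz"))
C=ray(d,[(315,198),(569,197)],.155); e=C[1]-C[0]; a=np.arctan2(e[1],e[0]); u=np.array([np.cos(a),np.sin(a)]); v=np.array([-u[1],u[0]])
print(C.round(4).tolist(),np.linalg.norm(e),np.degrees(a),"tray centre",C.mean(0)[:2]+.13*v)
B=ray(d,[(469,137)],.194)[0,:2]; print("bar end",B,"bar centre",B+.075*v)
p=[.6455,.055,.31]; plan(p,np.radians(102.6))
E
```

```text
[[0.5526, -0.099, 0.155], [0.7943, -0.042, 0.155]] 0.2482909674231422 13.269075759196335 tray centre [0.64359195 0.05604587]
bar end [ 0.66016997 -0.00990631] bar centre [0.64295563 0.06309141]
at [ 0.5557 -0.084   0.3112] [ 3.1410e+00 -2.0000e-04  1.7975e+00] t 12.8 w 0.0404 rows 5 units/row [0.1537 0.1584 0.0017] total [0.7685 0.7918 0.0085]
yaw deg (tool) 0.39053038968400244 rows 1 units/row 0.004339226552044472
```

```bash
python3 -m inch '{"travel":[[0.1,0.1,0],[0.15,0.15,0],[0.2,0.2,0],[0.2,0.2,0],[0.12,0.13,0],[0,0,0],[0,0,0],[0,0,0]],"yaw":[0,0,0,0,0,0,0,0]}' -0.05; python3 - <<'E'
from h import *
plan([.6445,.0555,.167],np.radians(102.9))
d=cams.get_image("wrist"); cv2.imwrite("pics/w6.png",d["pixels"])
E
```

```text
time_s: 13.6
tcp_pos: [0.6436, 0.0522, 0.3107]
eef_rot: [-3.141, 0.001, 1.795]
contact_force: [0.3, 0.5, -0.2]
width: 0.0452
gripper_force: 0.0
at [0.6436 0.0522 0.3107] [-3.1411e+00  7.0000e-04  1.7946e+00] t 13.6 w 0.0452 rows 4 units/row [0.0052 0.0029 0.2395] total [0.0207 0.0115 0.9581]
yaw deg (tool) -0.07813860245657622 rows 1 units/row -0.000868206693961958
```

View pics/w6.png

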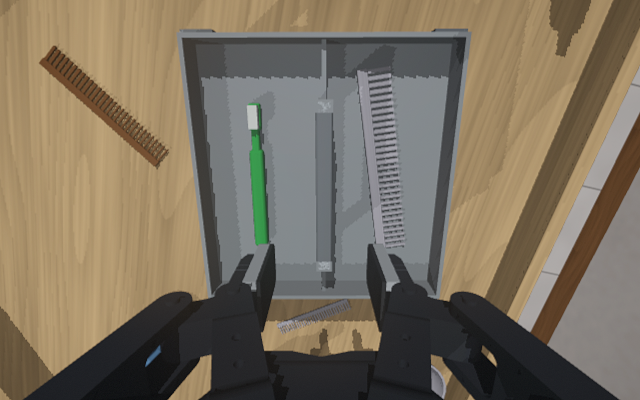

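Here the tray is in full view: bar top from (324,100) to (324,270), brush at (257,105–243) in front, comb at (385,70–245) behind. I'll measure the bar from this picture.

```bash
python3 - <<'E'
from h import *
d=cams.get_image("wrist")
B=ray(d,[(324.5,99),(324,271)],.194); e=B[0]-B[1]; c=B.mean(0); print(B.round(4).tolist(),c,np.linalg.norm(e),np.degrees(np.arctan2(e[1],e[0])))
C=ray(d,[(180,32),(469,32),(439,297),(209,298)],.155); print(C.mean(0),[np.linalg.norm(C[i]-C[i-1]).round(3) for i in range(4)])
plan([c[0],c[1],.167],np.radians(102.9))
E
```

```text
[[0.6284, 0.1278, 0.194], [0.6616, -0.018, 0.194]] [0.64497708 0.05490855 0.194     ] 0.14947821417961055 102.82942196577382
[0.64514223 0.05528761 0.155     ] [np.float64(0.259), np.float64(0.244), np.float64(0.257), np.float64(0.248)]
at [0.6436 0.0516 0.3109] [-3.1414e+00  9.0000e-04  1.7933e+00] t 13.7 w 0.0448 rows 4 units/row [0.0051 0.0035 0.2399] total [0.0204 0.014  0.9595]
yaw deg (tool) -0.14897523488323827 rows 1 units/row -0.0016552803875915364
```

```bash
python3 -m inch '{"travel":[[0.02,0.014,0.1],[0,0,0.2],[0,0,0.2],[0,0,0.15],[0,0,0.12],[0,0,0.09],[0,0,0.06],[0,0,0.04],[0,0,0],[0,0,0]],"yaw":[0,0,0,0,0,0,0,0,0,0]}'; python3 -m inch '{"travel":[[0,0,0],[0,0,0],[0,0,0],[0,0,0],[0,0,0],[0,0,0],[0,0,0],[0,0,0]],"yaw":[0,0,0,0,0,0,0,0]}' 1 100
```

```text
time_s: 14.7
tcp_pos: [0.6455, 0.0566, 0.1674]
eef_rot: [3.141, 0.0, 1.795]
contact_force: [-0.6, -0.2, 0.4]
width: 0.0449
gripper_force: 0.0
time_s: 15.5
tcp_pos: [0.6454, 0.0565, 0.1677]
eef_rot: [3.141, 0.0, 1.795]
contact_force: [-0.9, -1.3, 6.7]
width: 0.0121
gripper_force: 98.2
```

```bash
python3 -m inch '{"travel":[[0,0,-0.01],[0,0,-0.02],[0,0,-0.03],[0,0,-0.03],[0,0,-0.04],[0,0,-0.04],[0,0,-0.04],[0,0,-0.04],[0,0,-0.04],[0,0,-0.04]],"yaw":[0,0,0,0,0,0,0,0,0,0]}'; python3 -m inch '{"travel":[[0,0,-0.04],[0,0,-0.04],[0,0,-0.04],[0,0,-0.04],[0,0,-0.04],[0,0,-0.04],[0,0,-0.04],[0,0,-0.03],[0,0,-0.02],[0,0,-0.01]],"yaw":[0,0,0,0,0,0,0,0,0,0]}'; python3 -m inch '{"travel":[[0,0,0],[0,0,0],[0,0,0],[0,0,0],[0,0,0]],"yaw":[0,0,0,0,0]}'; python3 - <<'E'
from h import *
d=cams.get_image("wrist"); t=cams.get_image("scene")
cv2.imwrite("pics/ws7.png",np.hstack([cv2.resize(d["pixels"],(400,250)),cv2.resize(t["pixels"][120:320,220:460],(400,333))[:250]]) if 0 else np.vstack([cv2.resize(d["pixels"],(400,250)),cv2.resize(t["pixels"][120:320,220:460],(400,333))]))
print(d["pixels"].shape, sensors.observe()["tcp_pos"])
E
```

```text
time_s: 16.5
tcp_pos: [0.6452, 0.0564, 0.2169]
eef_rot: [3.141, 0.0, 1.795]
contact_force: [0.1, -0.4, -5.8]
width: 0.012
gripper_force: 97.5
time_s: 17.5
tcp_pos: [0.6453, 0.0564, 0.2676]
eef_rot: [3.141, 0.0, 1.795]
contact_force: [-0.4, -0.9, -4.9]
width: 0.0121
gripper_force: 97.5
time_s: 18.0
tcp_pos: [0.6452, 0.0564, 0.2672]
eef_rot: [-3.141, -0.0, 1.795]
contact_force: [0.1, -0.1, -4.7]
width: 0.0121
gripper_force: 97.5
(400, 640, 3) [0.64519276 0.05638164 0.26720246]
```

View pics/ws7.png

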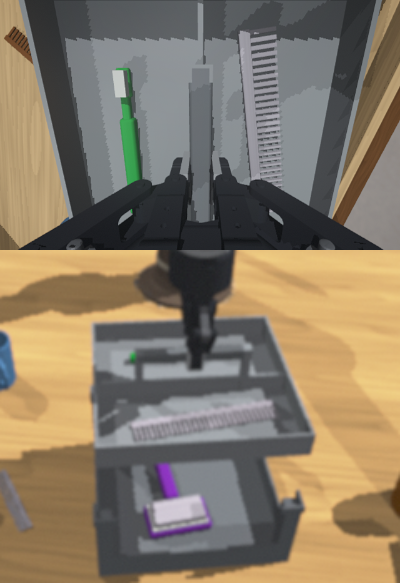

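The tray is up 99.5 mm and level. The brush is at (127,70–185) in front and the comb at (262,30–185) behind, with the slicker left on the lower tier. Load is about 4.9 N, as expected. Now I'll hold for over three seconds and hand in.

```bash
Z='' ; python3 -m inch '{"travel":[[0,0,0],[0,0,0],[0,0,0],[0,0,0],[0,0,0],[0,0,0],[0,0,0],[0,0,0],[0,0,0],[0,0,0]],"yaw":[0,0,0,0,0,0,0,0,0,0]}'; python3 -m inch '{"travel":[[0,0,0],[0,0,0],[0,0,0],[0,0,0],[0,0,0],[0,0,0],[0,0,0],[0,0,0],[0,0,0],[0,0,0]],"yaw":[0,0,0,0,0,0,0,0,0,0]}'; python3 -m inch '{"travel":[[0,0,0],[0,0,0],[0,0,0],[0,0,0],[0,0,0],[0,0,0],[0,0,0],[0,0,0],[0,0,0],[0,0,0]],"yaw":[0,0,0,0,0,0,0,0,0,0]}'; python3 -m inch '{"travel":[[0,0,0],[0,0,0],[0,0,0],[0,0,0],[0,0,0]],"yaw":[0,0,0,0,0]}'; python3 -c "
from bench import job_done
print(job_done())"
```

```text
time_s: 19.1
tcp_pos: [0.6452, 0.0564, 0.2673]
eef_rot: [3.142, 0.0, 1.795]
contact_force: [0.1, 0.1, -5.8]
width: 0.0122
gripper_force: 97.5
time_s: 20.1
tcp_pos: [0.6452, 0.0564, 0.2673]
eef_rot: [-3.142, 0.0, 1.795]
contact_force: [-0.6, -0.3, -5.3]
width: 0.0122
gripper_force: 97.5
time_s: 21.1
tcp_pos: [0.6452, 0.0564, 0.2673]
eef_rot: [3.142, 0.0, 1.795]
contact_force: [-0.4, -0.1, -6.0]
width: 0.0123
gripper_force: 97.5
time_s: 21.6
tcp_pos: [0.6452, 0.0564, 0.2672]
eef_rot: [-3.142, -0.0, 1.795]
contact_force: [0.1, 0.2, -4.9]
width: 0.0125
gripper_force: 97.5
the job is handed in; nothing more can be done
None
```

I laid the dental brush flat in the front compartment and let it go, then lifted the tray level by its bar about 10 cm with the comb and brush still in place; it was held still for over 3 s and handed in still held up at 21.6 s (no verdict was returned).

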